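Check the hinged gift tins and reject the stiff one

ROBOT

A 6-joint arm with a two-finger parallel gripper is mounted at the origin on the work surface. World frame = base frame: x ahead of the robot, y to its left, z up, the work surface at z = 0. Lengths are in m, angles in rad, forces in N, time in s.
With the tool pointing down it reaches from about 0.375 to 0.9 m from the base axis. Payload 3.1 kg.
Tool frame: the origin (TCP) lies on the centre line of the jaws, within the pads' length; the fingertips stand 11 mm ahead of it and the grasp point (between the pads) lies 8 mm behind it; x points along the fingers, y is the direction in which the jaws open and shut, and the axes are right-handed (so a half turn about x gives the same grasp; the last joint's range is limited). The gripper opens to 87 mm and grips with 3 to 60 N. Pads are 19 mm wide; open, the fingers measure 117 mm over their backs; the gripper's body (75 mm by 190 mm) begins 51 mm behind the grasp point.
Start: joints at [-1.522, 0.527, 1.433, -0, 1.181, -0.178], TCP at [0.141, -0.609, 0.234] pointing down, gripper open.
Joint ranges: [-3.08, 3.08], [-0.75, 2.2], [0.22, 2.44], [-1.43, 4.57], [0, 2.65], [-2.85, 2.85]. Speed limits (rad/s): [2.79, 2.79, 3.14, 3.14, 3.14, 3.14].

INTERFACE

Orientations are given as a unit quaternion [x, y, z, w].
In Python, from rig import robot, camera, camera_info gives the robot as it stands.
- The arm moves only by the shell command python3 -m inch 'ROWS' [FORCE]. ROWS is JSON, a list that holds one entry, the list of rows, each a list of 5 numbers: the shift along the tool's x, y, z in cm, then the turn about the tool's x in rad, then the opening, from 0 (shut) to 1 (fully open). A call has 1 to 8 rows; each row shifts and turns the pose as measured when the row begins, along the tool's axes as they then stand; what a row does not reach is not made up. A row lasts 1/12 s, in which the tool goes at most 41.7 mm and 7.16 degrees, less where a joint would pass 70% of its speed; a pose out of reach is approached as far as the arm can. A call with a gripper value outside its range is refused whole. The fingers move at their own pace and stop on an object; FORCE is the grip in N (left out, the last holds). Time passes only in rows, so rows that do not move let the fingers close. It gives the time, the measured TCP pose, the force and the opening at its end, in the units of the state.
- robot.get_obs(): the state, without advancing time (a new reading comes with each control period).
- camera(name): name is "scene" or "top"; returns the picture (384x512x3 uint8, red, green, blue); there is no depth.
- camera_info(name): a dict with "camera_matrix" (3x3 intrinsics, pixels), "dist" ([k1, k2, p1, p2, k3] as OpenCV has them; the pictures are not rectified), "rvec" (rotation vector, rad) and "tvec" (3), from world to camera coordinates, as OpenCV has them. Camera axes: x right, y down, z forward; pixel columns grow to the right and rows downward; lengths in m; the calibration is good to about 2 mm. A picture is of the moment at which its call begins. camera_info takes no time and is no camera call.
- robot.hand_in(): hands the job in, once; it reports no verdict.
The state is a dict: "time": time; "q": joint angles; "joint_velocities": joint speeds; "joint_torque": joint torques, N m; "position": TCP position; "tool_rot": TCP orientation; "ft_force": force on the tool from outside, world axes, zero at the start; "moment": the same for the moment, N m; "grip_width": finger opening in m.
Only numpy, scipy, OpenCV 4.12 (cv2) and the standard library are available. Lean on these libraries where they do the work, as an engineer would, in place of code of your own. Each camera call takes 0.05 s, during which the arm holds its last target. There are 200 camera calls.

TASK

One of the three hinged gift tins on the shop counter has a stiff hinge: try the lids to find it. A free lid you swing right over, and leave that tin where it stands with its lid lying back for display; a lid that drags you let go of part way up, to make sure that it stays there by itself, then shut it and set that tin gently, flat and upright, in the empty cardboard returns tray. Keep the tins level, and leave the other goods on the counter alone.

Things in the scene. Friction and masses are not known exactly. Their poses are not given: they have to be found in the camera images.
- tin_a: one of three identical hinged gift tins of sweets (dark red, brass trim), 110 mm long (its x axis), 64 mm wide (y), 58 mm high shut, 0.63 to 0.82 kg. Origin: centre of the underside, z up. Base: lower 34 mm, solid to grip; lid: upper 24 mm; flat flush sides 64 mm apart. Hinge pin along y at x = +55, z = 34 mm; the lid's free end is at x = -55 mm, turned roughly to the robot; no catch
- tin_b: another of the three tins: sizes, origin and axes as tin_a. A lid pinched by its side walls near the free end, on its upper 20 mm only, lifts alone and turns between the pads as it swings up about the hinge; a tin pinched at mid-length and lower down, across base and lid together, is carried shut
- tin_c: another of the three tins: sizes, origin and axes as tin_a
- lid_a (a joint): lid angle of tin_a, rad: 0 shut, 1.57 upright, 1.92 a good lid lying back on its stop. A free lid, let go, falls by its own weight within half a second: shut from below about 1.2, back to the stop from above about 1.45
- lid_b (a joint): lid angle of tin_b, rad, as lid_a. Just one of the three is stiff, and the eye cannot tell which: that lid stays where it is let go, takes 1 to 2 N at its free end to swing down or up (a free one about 0.5 N), and binds hard at 1.0 rad, where pulling on lifts or drags the whole tin
- lid_c (a joint): lid angle of tin_c, rad, as lid_a
- returns: empty open cardboard tray for returns, fixed, 210 (its x) x 170 (its y) x 60 mm high outside, walls and floor 5 mm thick; origin: centre of its underside; stands to the left or right of the tins
- gum_box: chewing-gum box, 70 x 45 x 34 mm; goods or gear of the counter, to be left alone; origin: centre of its underside
- label_roll: roll of paper labels lying flat, 72 mm across, 26 mm high; goods or gear of the counter, to be left alone; origin: centre of its underside
- milk_carton: small milk-drink carton, 42 x 62 mm, 106 mm tall; goods or gear of the counter, to be left alone; origin: centre of its underside
- sweet_jar: screw-top sweet jar, 92 mm across, 125 mm tall; goods or gear of the counter, to be left alone; origin: centre of its underside
- calculator: desk calculator, 100 x 145 x 20 mm; goods or gear of the counter, to be left alone; origin: centre of its underside
- mug: white mug, 80 mm across, 92 mm tall; goods or gear of the counter, to be left alone; origin: centre of its underside
There are look-alikes about, which are no part of the job. What is shaped like the tin_b but turquoise is not meant. What is shaped like the tin_c but pink is not meant.

How it is judged:
On the way:
1. a lid let go of part way up stays there by itself, untouched by the fingers (23 to 66 degrees open, still) (((value of joint lid_a between 0.4 and 1.15 rad and velocity of joint lid_a between -0.1 and 0.1 rad/s and contact force between the fingers and tin_a below 0.05 N) or (value of joint lid_b between 0.4 and 1.15 rad and velocity of joint lid_b between -0.1 and 0.1 rad/s and contact force between the fingers and tin_b below 0.05 N) or (value of joint lid_c between 0.4 and 1.15 rad and velocity of joint lid_c between -0.1 and 0.1 rad/s and contact force between the fingers and tin_c below 0.05 N))), for 0.25 s.
At the end, for the whole second after the job is handed in: Two tins stand upright on the counter within 50 mm of where they started, lids swung right back (more than 1.7 rad); the third, the stiff one, rests flat on the floor of the returns tray, upright and wholly inside, its lid shut (under 0.12 rad); all at rest (((value of joint lid_a below 0.12 rad and z of tin_a in the frame of returns between 0 and 0.012 m and x of tin_a in the frame of returns between -0.072 and 0.072 m and y of tin_a in the frame of returns between -0.072 and 0.072 m and value of joint each of lid_b, lid_c above 1.7 rad and distance of each of tin_b, tin_c from where it was at the start of the episode below 0.05 m) or (value of joint lid_b below 0.12 rad and z of tin_b in the frame of returns between 0 and 0.012 m and x of tin_b in the frame of returns between -0.072 and 0.072 m and y of tin_b in the frame of returns between -0.072 and 0.072 m and value of joint each of lid_a, lid_c above 1.7 rad and distance of each of tin_a, tin_c from where it was at the start of the episode below 0.05 m) or (value of joint lid_c below 0.12 rad and z of tin_c in the frame of returns between 0 and 0.012 m and x of tin_c in the frame of returns between -0.072 and 0.072 m and y of tin_c in the frame of returns between -0.072 and 0.072 m and value of joint each of lid_a, lid_b above 1.7 rad and distance of each of tin_a, tin_b from where it was at the start of the episode below 0.05 m)) and angle between each of tin_a, tin_b, tin_c's own z axis and vertical below 0.1 rad and linear speed of each of tin_a, tin_b, tin_c below 0.03 m/s); the robot touches nothing.
It fails at once if a tin is tipped (leaning more than 20 degrees) (angle between any of tin_a, tin_b, tin_c's own z axis and vertical above 0.35 rad).
It fails at once if a tin is dropped into the returns tray (landing faster than 0.6 m/s) ((z of tin_a in the frame of returns below 0.03 m and horizontal distance between tin_a and returns below 0.1 m and linear speed of tin_a above 0.6 m/s) or (z of tin_b in the frame of returns below 0.03 m and horizontal distance between tin_b and returns below 0.1 m and linear speed of tin_b above 0.6 m/s) or (z of tin_c in the frame of returns below 0.03 m and horizontal distance between tin_c and returns below 0.1 m and linear speed of tin_c above 0.6 m/s)).
It fails at once if other goods on the counter are pushed more than 30 mm or knocked over (distance of any of gum_box, label_roll, milk_carton, sweet_jar, calculator, mug from where it was at the start of the episode above 0.03 m or angle between any of gum_box, label_roll, milk_carton, sweet_jar, calculator, mug's own z axis and vertical above 0.5 rad).
It also fails if it takes over 72 s, if anything falls off the work surface, if the arm or the gripper's body presses on something with over 40 N, if the wrist force passes 120 N, or if a joint passes its speed limit or range.

## Working session

There is one attempt and no reset: what is moved stays moved. The work goes in short steps, Python scripts to look and compute and a shell command to move; the robot and the scene stay as the last step left them, time stands still between calls to the robot, and variables do not carry over. Pictures are saved under pics/ and viewed, about 8 in all and at most 12, crops included, and the job is handed in when it is done.

```bash
ls; mkdir -p pics; python3 - <<'E'
from rig import robot,camera,camera_info
import cv2,numpy as np
for n in("scene","top"):
    cv2.imwrite(f"pics/{n}0.png",cv2.resize(camera(n)[:,:,::-1],(800,600),interpolation=cv2.INTER_CUBIC)); print(n,camera_info(n))
print(robot.get_obs())
E
```

```text
pics
scene {'camera_matrix': array([[366.24745205,   0.        , 258.56628199],
       [  0.        , 366.24745205, 188.90250589],
       [  0.        ,   0.        ,   1.        ]]), 'dist': array([-0.1100865,  0.       ,  0.       ,  0.       ,  0.       ]), 'rvec': array([ 1.18404619,  2.3827427 , -0.95219032]), 'tvec': array([ 0.33741057, -0.27827563,  1.38325204])}
top {'camera_matrix': array([[359.39975558,   0.        , 254.45691183],
       [  0.        , 359.39975558, 190.41763393],
       [  0.        ,   0.        ,   1.        ]]), 'dist': array([0.00631314, 0.        , 0.        , 0.        , 0.        ]), 'rvec': array([ 2.19416177, -2.16761321,  0.0505083 ]), 'tvec': array([0.00182745, 0.52935665, 0.98401399])}
{'time': 0.1, 'q': array([-1.52149043e+00,  5.28362162e-01,  1.43377324e+00, -1.52493705e-05,
        1.18137214e+00, -1.78507715e-01]), 'joint_velocities': array([ 0.00123473, -0.00320583, -0.00402708, -0.00064767, -0.00018612,
        0.00076454]), 'joint_torque': array([-3.14332392e-04, -4.40985918e+01, -1.77151251e+01,  6.34734565e-02,
        5.34281856e-02, -4.29120325e-05]), 'position': array([ 0.14114344, -0.60820755,  0.23267653]), 'tool_rot': array([ 0.70256264,  0.08104814, -0.70248518,  0.07969629]), 'ft_force': array([-0.40741015,  1.33048617,  0.36054688]), 'moment': array([ 0.01955521, -0.00520993, -0.00617891]), 'grip_width': 0.08683725106110066}
```

View pics/top0.png

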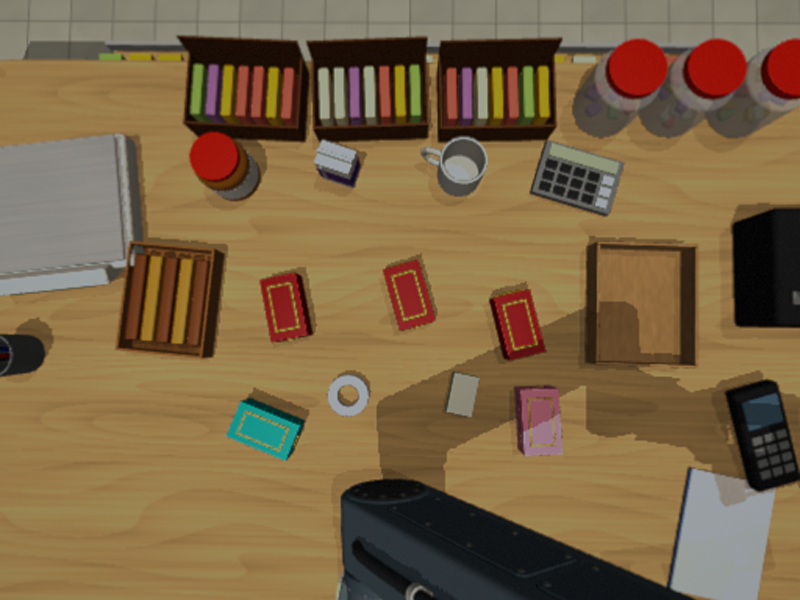

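View pics/scene0.png

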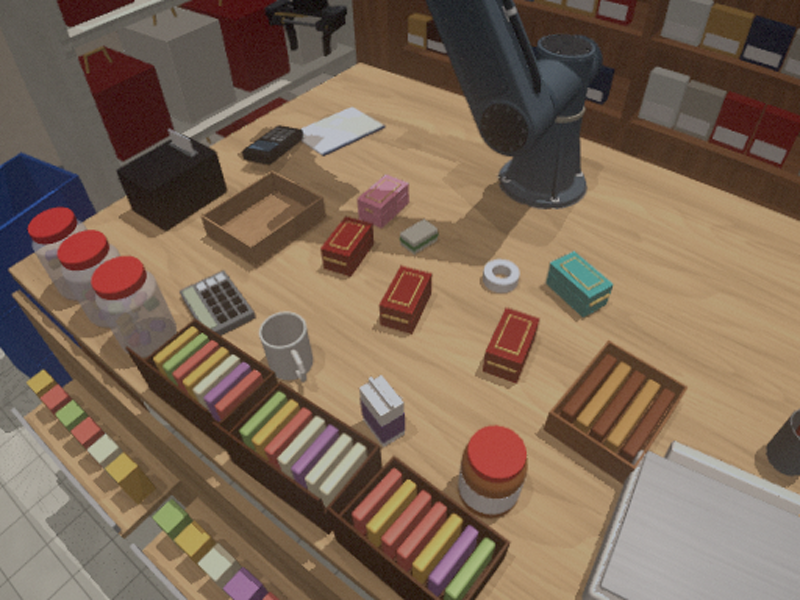

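I count five tin-shaped objects (pixels in the 800x600 top view). The dark red ones I want are at (286,307), (409,294) and (518,323). The look-alikes are turquoise at (265,428) and pink at (540,420). The empty tray is at (641,303), and the filled tray at (170,298) is not the target.

Next I'll fit box models to the red masks in both views.

```bash
cat > h.py <<'E'
from rig import robot,camera,camera_info
import cv2,numpy as np,json,sys
from scipy.optimize import minimize
from scipy.spatial.transform import Rotation as R
CI={n:camera_info(n) for n in("scene","top")}
def proj(n,P):
    c=CI[n]; return cv2.projectPoints(np.float64(P).reshape(-1,1,3),c["rvec"],c["tvec"],c["camera_matrix"],c["dist"])[0][:,0]
def ray(n,uv,z):
    c=CI[n]; p=cv2.undistortPoints(np.float64(uv).reshape(-1,1,2),c["camera_matrix"],c["dist"])[:,0]
    M=cv2.Rodrigues(c["rvec"])[0]; d=np.c_[p,np.ones(len(p))]@M; o=-M.T@c["tvec"]
    return o+d*((z-o[2])/d[:,2])[:,None]
def tinw(t,P):  # tin (x,y,yaw) frame -> world
    c,s=np.cos(t[2]),np.sin(t[2]); P=np.atleast_2d(P); return np.c_[t[0]+c*P[:,0]-s*P[:,1],t[1]+s*P[:,0]+c*P[:,1],P[:,2]]
def to(w,yaw=None):
    "shift (cm, present tool axes) to put the TCP at w; turn about tool x to lay jaw axis along tin y"
    o=robot.get_obs(); M=R.from_quat(o["tool_rot"]).as_matrix(); d=M.T@(np.array(w)-o["position"])*100
    t=None
    if yaw is not None:
        ty=np.array([-np.sin(yaw),np.cos(yaw),0]); v=M.T@ty; t=np.arctan2(v[2],v[1]); t=(t+np.pi/2)%np.pi-np.pi/2
    print("shift cm",d.round(2),"turn",t if t is None else round(t,3)); return d,t
E
python3 - <<'E'
from h import *
im={n:camera(n) for n in CI}; mask={}
for n in im:
    h=cv2.cvtColor(im[n],cv2.COLOR_RGB2HSV); m=(((h[...,0]<8)|(h[...,0]>170))&(h[...,1]>150)).astype(np.uint8)
    mask[n]=cv2.morphologyEx(m,cv2.MORPH_CLOSE,np.ones((5,5)))
B=np.array([[a,b,c] for a in(-.055,.055) for b in(-.032,.032) for c in(0,.058)])
def poly(n,t): return cv2.convexHull(proj(n,tinw(t,B)).astype(np.float32))
S=4
def cost(t):
    r=0
    for n in im:
        f=np.zeros((384*S,512*S),np.uint8); p=poly(n,t); cv2.fillPoly(f,[np.int32((p+.5)*S)],1)
        x0,y0,w,h=cv2.boundingRect(np.int32(p)); sl=slice(max(y0-12,0),y0+h+12),slice(max(x0-12,0),x0+w+12)
        f=cv2.resize(f.astype(np.float32),(512,384),interpolation=cv2.INTER_AREA)
        r+=np.abs(f[sl]-mask[n][sl]).sum()
    return r
T={}
for k,u in zip("LMR",[(286,307),(409,294),(518,323)]):
    w=ray("top",np.array(u)*.64,.058)[0]
    b=min((minimize(cost,[w[0],w[1],y],method="Nelder-Mead",options=dict(initial_simplex=[[w[0],w[1],y],[w[0]+.01,w[1],y],[w[0],w[1]+.01,y],[w[0],w[1],y+.15]])) for y in(-.25,0,.25)),key=lambda r:r.fun)
    T[k]=list(b.x); print(k,b.x.round(4),"resid px",b.fun, "free-end dir ok")
tr=ray("top",np.array([(588,242),(697,244),(695,365),(586,363)])*.64,.06)
print(tr.round(3),np.linalg.norm(np.diff(tr,axis=0),axis=1).round(3)); T["tray"]=list(tr.mean(0)[:2]); print(T["tray"])
for k in("L","M","R"):print(k,np.hypot(*T[k][:2]))
json.dump(T,open("T.json","w"))
v=[]
for n in im:
    g=cv2.resize(im[n][:,:,::-1],None,fx=3,fy=3,interpolation=cv2.INTER_CUBIC).copy()
    for k in "LMR": cv2.polylines(g,[np.int32((poly(n,T[k])+.5)*3)],True,(0,255,0),1)
    c=np.array([proj(n,[[*T[k][:2],.03]])[0] for k in "LMR"]).mean(0)*3; x,y=int(c[0])-390,int(c[1])-145; v.append(g[y:y+290,x:x+780])
cv2.imwrite("pics/fit.png",np.vstack(v))
to([T["M"][0],T["M"][1],.2],T["M"][2]); to([T["R"][0],T["R"][1],.2],T["R"][2])
E
```

```text
L [0.5091 0.203  0.2373] resid px 445.5 free-end dir ok
M [ 0.533  -0.0113  0.3145] resid px 444.0 free-end dir ok
R [ 0.4843 -0.2014  0.2619] resid px 282.625 free-end dir ok
[[ 0.625 -0.316  0.06 ]
 [ 0.624 -0.5    0.06 ]
 [ 0.419 -0.492  0.06 ]
 [ 0.42  -0.311  0.06 ]] [0.184 0.204 0.181]
[np.float64(0.5219413852491421), np.float64(-0.4045574524258591)]
L 0.5480624082927366
M 0.5331054368568818
R 0.5244961851233657
shift cm [  3.37 -49.32 -51.66] turn -0.087
shift cm [  3.35 -31.9  -42.62] turn -0.034
```

View pics/fit.png

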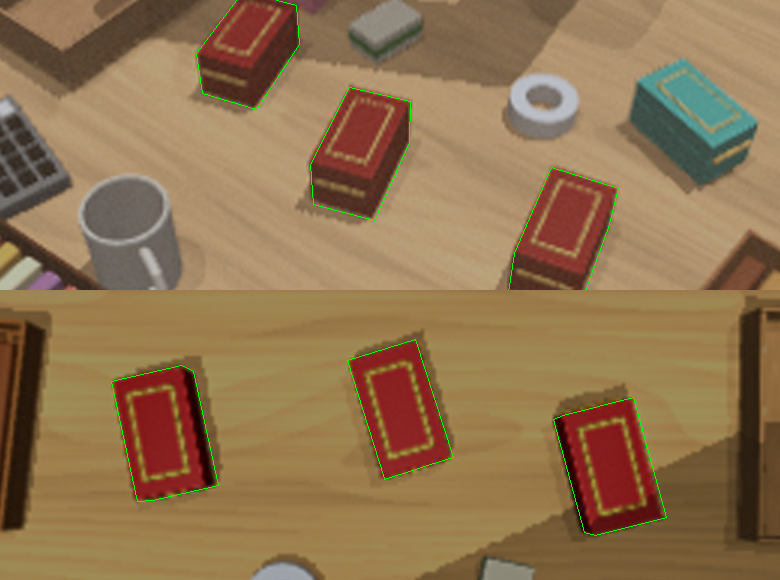

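The green outlines sit tightly on all three red tins. The turquoise tin is left out, and the pink one is outside the fit. The near end is the free end. I'll start with the right tin.

```bash
cat >> h.py <<'E'
def tgt(k,x,z,y=0): T=json.load(open("T.json")); return to(tinw(T[k],[x,y,z])[0],T[k][2])
if __name__=="__main__": tgt(sys.argv[1],float(sys.argv[2]),float(sys.argv[3]))
E
python3 -m inch '[[[0,0,0,-0.034,1],[0,-2.1,-2.8,0,1],[0,-2.1,-2.8,0,1],[0,-2.1,-2.8,0,1],[0,-2.1,-2.8,0,1],[0,-2.1,-2.8,0,1],[0,-2.1,-2.8,0,1],[0,-2.1,-2.8,0,1]]]' 8
python3 -m inch '[[[0,-2.1,-2.8,0,1],[0,-2.1,-2.8,0,1],[0,-2.1,-2.8,0,1],[0,-2.1,-2.8,0,1],[0,-2.1,-2.8,0,1],[0,0,0,0,1]]]'
python3 h.py R -0.045 0.10
```

```text
time: 0.87
position: [0.2924, -0.416, 0.23]
tool_rot: [-0.701, -0.087, 0.702, -0.09]
ft_force: [1.4, 0.3, -0.2]
grip_width: 0.0873
time: 1.37
position: [0.4081, -0.2668, 0.2294]
tool_rot: [-0.701, -0.089, 0.702, -0.09]
ft_force: [-1.3, -0.2, 1.3]
grip_width: 0.0875
shift cm [12.93 -4.39 -4.52] turn -0.008
```

```bash

python3 -m inch '[[[0,-2.2,-2.3,-0.008,1],[1,-2.2,-2.3,0,1],[3.5,0,0,0,1],[3.5,0,0,0,1],[3.5,0,0,0,1],[0,0,0,0,1]]]'
python3 h.py R -0.045 0.05
```

```text
time: 1.87
position: [0.4482, -0.2128, 0.1139]
tool_rot: [0.704, 0.091, -0.698, 0.099]
ft_force: [-1.2, 0.4, 0.6]
grip_width: 0.087
shift cm [ 6.38 -0.25  0.75] turn 0.007
```

```bash

python3 -m inch '[[[0,-0.25,0.75,0.007,1],[3,0,0,0,1],[2,0,0,0,1],[1,0,0,0,1],[0,0,0,0,1]]]'
python3 h.py R -0.045 0.05
```

```text
time: 2.28
position: [0.4416, -0.2176, 0.0579]
tool_rot: [0.706, 0.085, -0.696, 0.098]
ft_force: [-0.0, -0.0, 0.2]
grip_width: 0.087
shift cm [ 0.78 -0.48 -0.03] turn -0.003
```

```bash

python3 -m inch '[[[0.8,-0.48,0,0,1],[0,0,0,0,1],[0,0,0,0,1]]]'
python3 h.py R -0.045 0.05
```

```text
time: 2.53
position: [0.4418, -0.2152, 0.0532]
tool_rot: [0.708, 0.083, -0.695, 0.099]
ft_force: [-0.6, 0.5, 0.0]
grip_width: 0.0869
shift cm [ 0.32 -0.24  0.04] turn -0.004
```

```bash

python3 -m inch '[[[0.4,-0.3,0,0,1],[0,0,0,0,1]]]'
python3 h.py R -0.045 0.05
python3 -m inch '[[[0,0,0,0,0],[0,0,0,0,0],[0,0,0,0,0],[0,0,0,0,0],[0,0,0,0,0]]]' 8
python3 h.py R -0.045 0.05
```

```text
time: 2.7
position: [0.4419, -0.2127, 0.0508]
tool_rot: [0.708, 0.082, -0.694, 0.1]
ft_force: [-1.0, 0.5, 0.3]
grip_width: 0.0872
shift cm [ 0.08 -0.    0.11] turn -0.004
time: 3.12
position: [0.442, -0.2121, 0.0518]
tool_rot: [0.708, 0.082, -0.694, 0.1]
ft_force: [-1.2, 0.7, -0.3]
grip_width: 0.0641
shift cm [0.18 0.05 0.14] turn -0.003
```

```bash

python3 -m inch '[[[-1,0,-0.2,0,0],[-1,0,-0.3,0,0],[-1,0,-0.4,0,0],[-0.9,0,-0.5,0,0],[-0.9,0,-0.6,0,0],[-0.8,0,-0.7,0,0],[-0.8,0,-0.8,0,0],[0,0,0,0,0]]]' 8
python3 h.py R -0.012 0.111
```

```text
time: 3.78
position: [0.4738, -0.201, 0.1154]
tool_rot: [0.707, 0.083, -0.696, 0.098]
ft_force: [0.6, -0.8, 2.3]
grip_width: 0.0642
shift cm [0.44 0.3  0.2 ] turn -0.006
```

```bash

python3 -m inch '[[[0,0,0,0,1],[0,0,0,0,1],[0,0,0,0,1],[0,0,0,0,1],[0,0,0,0,1],[0,0,0,0,1],[0,0,0,0,1],[0,0,0,0,1]]]'
python3 - <<'E'
from h import *
for n in("scene","top"):
    T=json.load(open("T.json")); im=camera(n); u,v=proj(n,[[*T["R"][:2],.05]])[0].astype(int)
    cv2.imwrite(f"pics/r_{n}.png",im[max(v-60,0):v+50,u-75:u+75,::-1])
a=[cv2.resize(cv2.imread(f"pics/r_{n}.png"),(400,300),interpolation=cv2.INTER_CUBIC) for n in("scene","top")]
cv2.imwrite("pics/r.png",np.hstack(a))
E
```

```text
time: 4.45
position: [0.4714, -0.2009, 0.1135]
tool_rot: [0.706, 0.083, -0.697, 0.097]
ft_force: [0.6, -0.8, -0.7]
grip_width: 0.087
```

View pics/r.png

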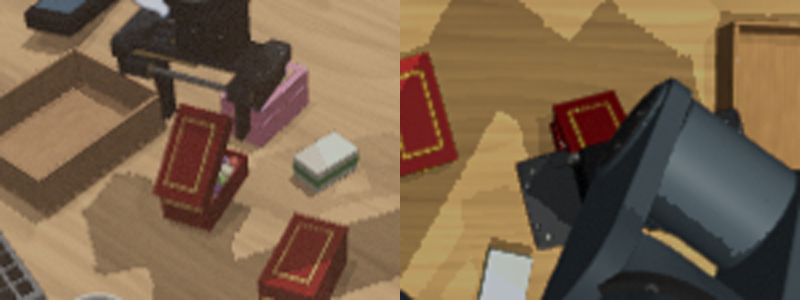

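The right tin's lid (crop around (200,150)) stays open at about 40° with the fingers clear, so it is the stiff one. I'll take hold again and shut it along the reverse arc.

```bash

python3 -m inch '[[[0,0,0,0,0],[0,0,0,0,0],[0,0,0,0,0],[0,0,0,0,0],[0,0,0,0,0]]]' 8
python3 -m inch '[[[0.8,0,0.7,0,0],[0.8,0,0.7,0,0],[0.8,0,0.6,0,0],[0.9,0,0.5,0,0],[0.9,0,0.4,0,0],[1,0,0.3,0,0],[1,0,0.2,0,0],[0,0,0,0,0]]]'
python3 h.py R -0.045 0.05
```

```text
time: 4.97
position: [0.4722, -0.2019, 0.1139]
tool_rot: [0.706, 0.083, -0.696, 0.098]
ft_force: [0.1, -2.2, -0.7]
grip_width: 0.0637
time: 5.63
position: [0.4406, -0.2118, 0.0526]
tool_rot: [0.708, 0.08, -0.695, 0.095]
ft_force: [0.9, 0.0, -1.2]
grip_width: 0.064
shift cm [0.26 0.12 0.01] turn -0.013
```

```bash

python3 -m inch '[[[0.4,0,0,0,0],[0.3,0,0,0,0],[0,0,0,0,1],[0,0,0,0,1],[0,0,0,0,1],[0,0,0,0,1]]]'
python3 h.py R 0 0.04
```

```text
time: 6.13
position: [0.4414, -0.2119, 0.0473]
tool_rot: [0.708, 0.08, -0.695, 0.096]
ft_force: [0.4, -0.0, 0.3]
grip_width: 0.0824
shift cm [ 0.81  0.02 -4.4 ] turn -0.012
```

```bash

python3 -m inch '[[[0,0,-1.6,-0.012,1],[0,0,-1.6,0,1],[0,0,-1.4,0,1],[0.8,0,0,0,1],[1,0,0,0,1],[0.8,0,0,0,1],[0,0,0,0,1]]]'
python3 h.py R 0 0.022
python3 - <<'E'
from h import *
n="scene";T=json.load(open("T.json")); im=camera(n); u,v=proj(n,[[*T["R"][:2],.05]])[0].astype(int)
cv2.imwrite("pics/r2.png",cv2.resize(im[v-50:v+40,u-70:u+50,::-1],(600,450),interpolation=cv2.INTER_CUBIC))
im=camera("top");cv2.imwrite("pics/tray.png",cv2.resize(im[130:250,350:470,::-1],(600,600),interpolation=cv2.INTER_CUBIC))
E
```

```text
time: 6.72
position: [0.4866, -0.1998, 0.02]
tool_rot: [0.707, 0.085, -0.694, 0.1]
ft_force: [-0.5, 0.4, -0.0]
grip_width: 0.087
shift cm [-0.2   0.09  0.26] turn 0.001
```

View pics/r2.png

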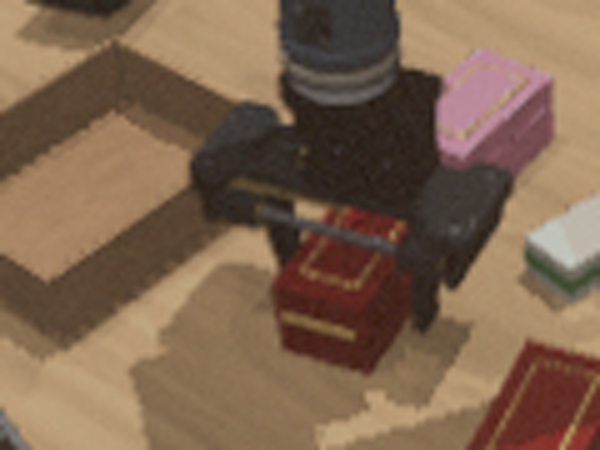

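View pics/tray.png

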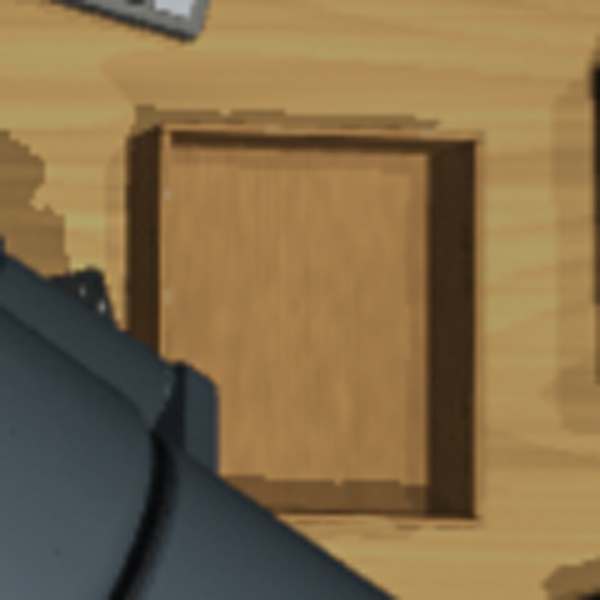

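The lid is shut (r2, around (340,270)). The tray rim corners in the crop are (162,128), (477,135), (476,518) and (162,512).

```bash

python3 -m inch '[[[0,0,0.25,0,0],[0,0,0,0,0],[0,0,0,0,0],[0,0,0,0,0],[0,0,0,0,0],[0,0,0,0,0]]]' 35
python3 -m inch '[[[-1,0,0,0,0],[-2,0,0,0,0],[-3,0,0,0,0],[-3,0,0,0,0],[-3,0,0,0,0],[0,0,0,0,0]]]'
python3 - <<'E'
from h import *
t=ray("top",np.array([(162,128),(477,135),(476,518),(162,512)])/5+[350,130],.06); print(t.round(3),np.linalg.norm(np.diff(t,axis=0),axis=1).round(3))
T=json.load(open("T.json")); T["tray"]=[*t.mean(0)[:2],T["R"][2]]; json.dump(T,open("T.json","w")); print(T["tray"])
tgt("tray",0,.12)
E
```

```text
time: 7.32
position: [0.4824, -0.2011, 0.0211]
tool_rot: [0.707, 0.084, -0.695, 0.099]
ft_force: [0.1, 0.5, -3.5]
grip_width: 0.0642
time: 7.82
position: [0.475, -0.1956, 0.1424]
tool_rot: [0.703, 0.089, -0.699, 0.095]
ft_force: [2.5, -1.0, -6.0]
grip_width: 0.0638
[[ 0.623 -0.332  0.06 ]
 [ 0.621 -0.498  0.06 ]
 [ 0.419 -0.493  0.06 ]
 [ 0.42  -0.33   0.06 ]] [0.166 0.202 0.163]
[np.float64(0.520949916168229), np.float64(-0.4131735499827355), 0.26189520216437007]
shift cm [ 2.45 22.18  1.18] turn -0.001
```

```bash

python3 -m inch '[[[0,1.5,0,0,0],[0,3,0,0,0],[0,3,0.2,0,0],[0,3,0.2,0,0],[0,3,0.2,0,0],[0,3,0.2,0,0],[0,3,0.2,0,0],[0,2.5,0.2,0,0]]]'
python3 -m inch '[[[0,0,0,0,0],[0,0,0,0,0]]]'
python3 h.py tray 0 0.05;python3 h.py tray 0 0.0265
```

```text
time: 8.48
position: [0.511, -0.4033, 0.1343]
tool_rot: [-0.696, -0.1, 0.706, -0.09]
ft_force: [0.7, -0.4, -7.2]
grip_width: 0.0644
time: 8.65
position: [0.5101, -0.4093, 0.1303]
tool_rot: [-0.695, -0.098, 0.706, -0.089]
ft_force: [-0.6, 0.7, -6.7]
grip_width: 0.064
shift cm [ 8.01  0.78 -1.05] turn 0.004
shift cm [10.36  0.81 -1.08] turn 0.004
```

```bash

python3 -m inch '[[[0,0.8,-1.1,0,0],[2,0,0,0,0],[2,0,0,0,0],[2,0,0,0,0],[1,0,0,0,0],[0,0,0,0,0]]]'
python3 h.py tray 0 0.0265
```

```text
time: 9.15
position: [0.5164, -0.4056, 0.0506]
tool_rot: [-0.692, -0.103, 0.71, -0.085]
ft_force: [0.3, 0.2, -6.0]
grip_width: 0.0638
shift cm [ 2.38  0.92 -0.29] turn 0.005
```

```bash

python3 -m inch '[[[0.5,0.5,-0.3,0,0],[0.5,0,0,0,0],[0.5,0,0,0,0],[0.4,0,0,0,0],[0.3,0,0,0,0],[0,0,0,0,0]]]'
python3 h.py tray 0 0.0265
```

```text
time: 9.65
position: [0.5207, -0.4087, 0.0287]
tool_rot: [-0.692, -0.103, 0.71, -0.086]
ft_force: [-0.3, -0.1, -5.6]
grip_width: 0.0639
shift cm [0.21 0.44 0.09] turn 0.007
```

```bash

python3 -m inch '[[[0.3,0,0,0,0],[0.2,0,0,0,0],[0,0,0,0,0]]]'; python3 -m inch '[[[0.2,0,0,0,0],[0,0,0,0,0]]]'
```

```text
time: 9.9
position: [0.5206, -0.4094, 0.0278]
tool_rot: [-0.692, -0.103, 0.709, -0.087]
ft_force: [0.9, 0.1, -6.1]
grip_width: 0.0639
time: 10.07
position: [0.5214, -0.4102, 0.0271]
tool_rot: [-0.693, -0.102, 0.708, -0.087]
ft_force: [-0.1, 0.1, -6.1]
grip_width: 0.0638
```

```bash

python3 -m inch '[[[0.4,0,0,0,0],[0,0,0,0,0]]]'; python3 -m inch '[[[0.4,0,0,0,0],[0,0,0,0,0]]]'; python3 -m inch '[[[0.4,0,0,0,0],[0,0,0,0,0]]]'
```

```text
time: 10.23
position: [0.522, -0.4105, 0.0271]
tool_rot: [-0.693, -0.102, 0.708, -0.089]
ft_force: [0.1, -0.5, -7.0]
grip_width: 0.0635
time: 10.4
position: [0.5232, -0.4113, 0.0265]
tool_rot: [-0.694, -0.101, 0.707, -0.09]
ft_force: [0.3, 0.3, -5.7]
grip_width: 0.0641
time: 10.57
position: [0.524, -0.4119, 0.0263]
tool_rot: [-0.694, -0.1, 0.707, -0.091]
ft_force: [0.3, 0.0, -7.1]
grip_width: 0.0639
```

```bash

python3 -m inch '[[[0.6,0,0,0,0],[0.6,0,0,0,0]]]'; python3 -m inch '[[[0.6,0,0,0,0],[0.6,0,0,0,0]]]'; python3 h.py tray 0 0.026
```

```text
time: 10.73
position: [0.5245, -0.4123, 0.025]
tool_rot: [-0.694, -0.1, 0.707, -0.092]
ft_force: [-12.6, 11.2, 43.4]
grip_width: 0.064
time: 10.9
position: [0.5245, -0.4123, 0.025]
tool_rot: [-0.694, -0.1, 0.707, -0.093]
ft_force: [-8.6, 7.5, 30.2]
grip_width: 0.0639
shift cm [-0.09 -0.02  0.37] turn 0.012
```

It's on the floor, so I'll release and rise.

```bash

python3 -m inch '[[[-0.2,0,0,0,0],[0,0,0,0,0],[0,0,0,0,1],[0,0,0,0,1],[0,0,0,0,1],[0,0,0,0,1],[0,0,0,0,1]]]' 8
python3 -m inch '[[[-1,0,0,0,1],[-2,0,0,0,1],[-3,0,0,0,1],[-3,0,0,0,1],[-3,0,0,0,1],[0,0,0,0,1]]]'
python3 h.py M -0.045 0.13
```

```text
time: 11.48
position: [0.5264, -0.4143, 0.0253]
tool_rot: [-0.695, -0.098, 0.706, -0.094]
ft_force: [0.4, 0.2, -0.1]
grip_width: 0.085
time: 11.98
position: [0.5275, -0.4144, 0.1483]
tool_rot: [-0.694, -0.1, 0.707, -0.092]
ft_force: [1.3, -0.5, 1.0]
grip_width: 0.0872
shift cm [  2.24 -38.46  -6.92] turn -0.042
```

```bash

python3 -m inch '[[[0,0,0,-0.042,1],[0,-3,-0.5,0,1],[0,-3,-0.5,0,1],[0,-3,-0.5,0,1],[0,-3,-0.5,0,1],[0,-3,-0.5,0,1],[0,-3,-0.5,0,1],[0,-3,-0.5,0,1]]]'
python3 -m inch '[[[0,-3,-0.5,0,1],[0,-3,-0.5,0,1],[0,-3,-0.5,0,1],[0,-3,-0.5,0,1],[0,-3,-0.5,0,1],[0,0,0,0,1],[0,0,0,0,1]]]'
python3 h.py M -0.045 0.10
```

```text
time: 12.65
position: [0.4981, -0.2074, 0.1551]
tool_rot: [-0.696, -0.105, 0.701, -0.111]
ft_force: [0.7, -0.0, -0.5]
grip_width: 0.0871
time: 13.23
position: [0.4719, -0.0442, 0.1557]
tool_rot: [-0.696, -0.108, 0.701, -0.112]
ft_force: [0.1, 1.2, 0.3]
grip_width: 0.0866
shift cm [ 5.54 -1.27 -2.36] turn -0.003
```

```bash

python3 -m inch '[[[0,-1.3,-2.4,0,1],[2.5,0,0,0,1],[2.5,0,0,0,1],[0,0,0,0,1]]]'
python3 h.py M -0.045 0.05
```

```text
time: 13.57
position: [0.4955, -0.0268, 0.1067]
tool_rot: [0.7, 0.106, -0.698, 0.113]
ft_force: [-0.2, 0.0, -0.1]
grip_width: 0.087
shift cm [ 5.67 -0.38  0.46] turn -0.004
```

```bash

python3 -m inch '[[[0,-0.4,0.5,0,1],[2,0,0,0,1],[2,0,0,0,1],[1.3,0,0,0,1],[0,0,0,0,1],[0,0,0,0,1]]]'
python3 h.py M -0.045 0.05
```

```text
time: 14.07
position: [0.4921, -0.0301, 0.057]
tool_rot: [0.702, 0.102, -0.696, 0.113]
ft_force: [0.2, 0.0, -0.3]
grip_width: 0.0871
shift cm [ 0.69 -0.54  0.04] turn -0.009
```

```bash

python3 -m inch '[[[0.7,-0.6,0,0,1],[0.3,-0.2,0,0,1],[0,0,0,0,1]]]'
python3 h.py M -0.045 0.05
```

```text
time: 14.32
position: [0.4912, -0.0234, 0.0493]
tool_rot: [0.704, 0.101, -0.694, 0.113]
ft_force: [0.5, 0.8, -0.2]
grip_width: 0.0867
shift cm [-0.07  0.15  0.15] turn -0.011
```

The lid should be free, since only one is stiff. I'll pinch it and swing it over, checking part way.

```bash

python3 -m inch '[[[0,0,0,0,0],[0,0,0,0,0],[0,0,0,0,0],[0,0,0,0,0],[0,0,0,0,0]]]' 8
python3 -m inch '[[[-1,0,-0.2,0,0],[-1,0,-0.3,0,0],[-1,0,-0.4,0,0],[-0.9,0,-0.5,0,0],[-0.9,0,-0.6,0,0],[-0.8,0,-0.7,0,0],[-0.8,0,-0.8,0,0],[0,0,0,0,0]]]'
python3 h.py M -0.008 0.114
```

```text
time: 14.73
position: [0.4921, -0.0233, 0.051]
tool_rot: [0.705, 0.101, -0.693, 0.114]
ft_force: [0.1, -1.1, -0.8]
grip_width: 0.064
time: 15.4
position: [0.5272, -0.0114, 0.1168]
tool_rot: [0.706, 0.099, -0.693, 0.111]
ft_force: [1.2, -0.8, -0.6]
grip_width: 0.064
shift cm [0.28 0.16 0.25] turn -0.016
```

```bash

python3 -m inch '[[[-0.6,0,-0.85,0,0],[-0.5,0,-0.9,0,0],[-0.45,0,-0.95,0,0],[-0.35,0,-1,0,0],[-0.25,0,-1,0,0],[-0.1,0,-1,0,0],[0,0,0,0,0]]]'
python3 h.py M 0.055 0.136
```

```text
time: 15.98
position: [0.5767, 0.0047, 0.1367]
tool_rot: [0.701, 0.1, -0.697, 0.111]
ft_force: [0.8, -0.1, 3.9]
grip_width: 0.0637
shift cm [ 0.07  0.15 -0.85] turn -0.014
```

```bash

python3 -m inch '[[[0,0,-1,0,0],[0.05,0,-1,0,0],[0.1,0,-1,0,0],[0.2,0,-1,0,0],[0.25,0,-0.9,0,0],[0,0,0,0,0]]]'
python3 h.py M 0.092 0.13
```

```text
time: 16.48
position: [0.6238, 0.0193, 0.1284]
tool_rot: [-0.699, -0.1, 0.699, -0.111]
ft_force: [1.3, -0.2, 3.3]
grip_width: 0.064
shift cm [-0.16  0.11  0.38] turn -0.014
```

```bash

python3 -m inch '[[[0,0,0,0,1],[0,0,0,0,1],[0,0,0,0,1],[0,0,0,0,1]]]'
python3 -m inch '[[[-1.5,0,0,0,1],[-2.5,0,0,0,1],[-2.5,0,0,0,1],[-1.5,0,0,0,1],[0,0,0,0,1]]]'
python3 h.py L -0.045 0.17
python3 - <<'E'
from h import *
cv2.imwrite("pics/m.png",cv2.resize(camera("scene")[:,:,::-1],(800,600),interpolation=cv2.INTER_CUBIC))
E
```

```text
time: 16.82
position: [0.6234, 0.0202, 0.1269]
tool_rot: [-0.698, -0.101, 0.7, -0.111]
ft_force: [-0.9, 0.0, 0.5]
grip_width: 0.0822
time: 17.23
position: [0.6197, 0.0219, 0.2078]
tool_rot: [-0.696, -0.102, 0.703, -0.11]
ft_force: [0.4, 0.3, -0.2]
grip_width: 0.0867
shift cm [  3.69 -20.89   9.67] turn 0.062
```

View pics/m.png

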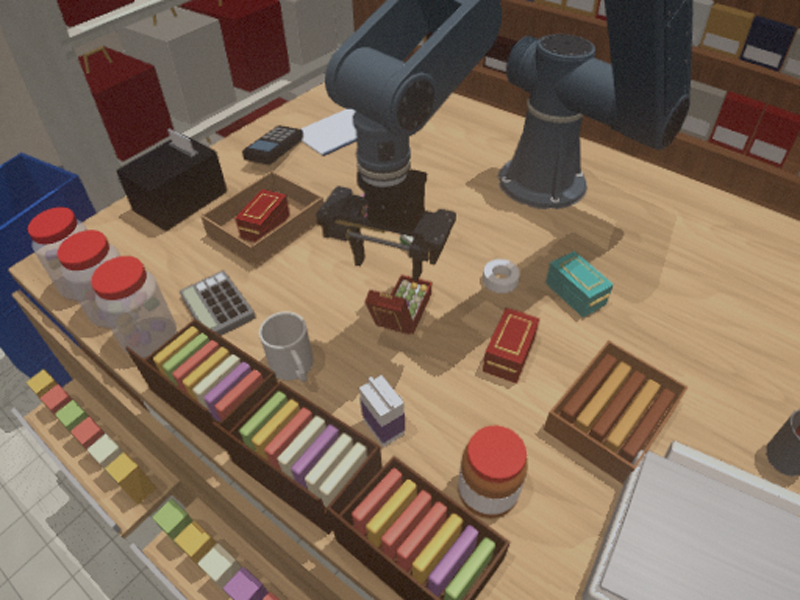

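The stiff tin lies flat and shut in the tray (262,215). The middle lid is back (395,300). The left tin at (512,343) is next.

```bash

python3 -m inch '[[[0,0,0,0.062,1],[0,-3,1.4,0,1],[0,-3,1.4,0,1],[0,-3,1.4,0,1],[0,-3,1.4,0,1],[0,-3,1.4,0,1],[0,-3,1.3,0,1],[0,-2,0.5,0,1]]]'
python3 -m inch '[[[0,0,0,0,1],[0,0,0,0,1]]]'
python3 h.py L -0.045 0.10
```

```text
time: 17.95
position: [0.4788, 0.1961, 0.1959]
tool_rot: [-0.694, -0.074, 0.711, -0.083]
ft_force: [0.1, -0.6, -0.1]
grip_width: 0.087
time: 18.12
position: [0.4732, 0.1992, 0.1935]
tool_rot: [-0.692, -0.076, 0.713, -0.085]
ft_force: [-0.4, -0.4, 0.7]
grip_width: 0.0867
shift cm [9.38 0.4  0.63] turn -0.009
```

```bash

python3 -m inch '[[[0,0.4,0.6,-0.009,1],[2.5,0,0,0,1],[3,0,0,0,1],[3,0,0,0,1],[1.5,0,0,0,1],[0,0,0,0,1]]]'
python3 h.py L -0.045 0.06
```

```text
time: 18.62
position: [0.4699, 0.1856, 0.0903]
tool_rot: [-0.694, -0.078, 0.711, -0.088]
ft_force: [-0.0, -1.0, -0.2]
grip_width: 0.0871
shift cm [ 3.03 -0.8   0.2 ] turn -0.003
```

```bash

python3 -m inch '[[[1.5,-0.6,0.2,0,1],[1.5,0,0,0,1],[0,0,0,0,1],[0,0,0,0,1]]]'
python3 h.py L -0.045 0.05
```

```text
time: 18.95
position: [0.4687, 0.1858, 0.0598]
tool_rot: [-0.694, -0.076, 0.711, -0.086]
ft_force: [0.5, -0.8, 0.6]
grip_width: 0.087
shift cm [ 0.97 -0.73  0.15] turn -0.008
```

```bash

python3 -m inch '[[[0.8,-0.7,0.2,0,1],[0.5,-0.3,0,0,1],[0,0,0,0,1]]]'
python3 h.py L -0.045 0.05
```

```text
time: 19.2
position: [0.4668, 0.1945, 0.0484]
tool_rot: [-0.696, -0.075, 0.709, -0.085]
ft_force: [-0.3, 0.6, -0.8]
grip_width: 0.0873
shift cm [-0.15  0.17  0.19] turn -0.011
```

```bash

python3 -m inch '[[[-0.2,0.2,0.1,0,1],[0,0,0,0,0],[0,0,0,0,0],[0,0,0,0,0],[0,0,0,0,0],[0,0,0,0,0]]]' 8
python3 -m inch '[[[-1,0,-0.2,0,0],[-1,0,-0.3,0,0],[-1,0,-0.4,0,0],[-0.9,0,-0.5,0,0],[-0.9,0,-0.6,0,0],[-0.8,0,-0.7,0,0],[-0.8,0,-0.8,0,0],[0,0,0,0,0]]]'
python3 h.py L -0.008 0.114
```

```text
time: 19.7
position: [0.4669, 0.1931, 0.0525]
tool_rot: [-0.697, -0.076, 0.708, -0.085]
ft_force: [0.5, 0.9, -0.4]
grip_width: 0.0635
time: 20.37
position: [0.5025, 0.2018, 0.1169]
tool_rot: [-0.696, -0.075, 0.709, -0.084]
ft_force: [1.7, -0.3, -0.1]
grip_width: 0.0641
shift cm [0.29 0.04 0.12] turn -0.012
```

Same state as the middle tin was in at this point, so I'll use the same continuation.

```bash

python3 -m inch '[[[-0.6,0,-0.85,0,0],[-0.5,0,-0.9,0,0],[-0.45,0,-0.95,0,0],[-0.35,0,-1,0,0],[-0.25,0,-1,0,0],[-0.1,0,-1,0,0],[0,0,0,0,0]]]'
python3 h.py L 0.055 0.136
python3 -m inch '[[[0,0,-1,0,0],[0.05,0,-1,0,0],[0.1,0,-1,0,0],[0.2,0,-1,0,0],[0.25,0,-0.9,0,0],[0,0,0,0,0]]]'
python3 h.py L 0.092 0.13
```

```text
time: 20.95
position: [0.5542, 0.2129, 0.1367]
tool_rot: [-0.691, -0.074, 0.714, -0.086]
ft_force: [0.7, -0.2, 0.4]
grip_width: 0.0639
shift cm [ 0.04 -0.11 -0.88] turn -0.011
time: 21.45
position: [0.6015, 0.2235, 0.1286]
tool_rot: [-0.69, -0.074, 0.715, -0.087]
ft_force: [1.3, -0.2, 2.6]
grip_width: 0.0639
shift cm [-0.13 -0.18  0.27] turn -0.009
```

```bash

python3 -m inch '[[[0,0,0,0,1],[0,0,0,0,1],[0,0,0,0,1],[0,0,0,0,1],[0,0,0,0,1]]]'
python3 -m inch '[[[-1.5,0,0,0,1],[-2.5,0,0,0,1],[-2.5,0,0,0,1],[-2.5,0,0,0,1],[0,0,2,0,1],[0,0,2,0,1],[0,0,2,0,1],[0,0,0,0,1]]]'
python3 - <<'E'
from h import *
s=camera("scene"); 
cv2.imwrite("pics/end.png",cv2.resize(s[90:270,110:350,::-1],(800,600),interpolation=cv2.INTER_CUBIC))
cv2.imwrite("pics/endtop.png",cv2.resize(camera("top")[120:280,150:470,::-1],(800,400),interpolation=cv2.INTER_CUBIC))
E
```

```text
time: 21.87
position: [0.5986, 0.2233, 0.1266]
tool_rot: [-0.688, -0.074, 0.717, -0.087]
ft_force: [0.1, -0.8, -0.2]
grip_width: 0.0848
time: 22.53
position: [0.5392, 0.2113, 0.2225]
tool_rot: [-0.686, -0.074, 0.719, -0.087]
ft_force: [-0.7, -0.1, -0.8]
grip_width: 0.0869
```

View pics/end.png

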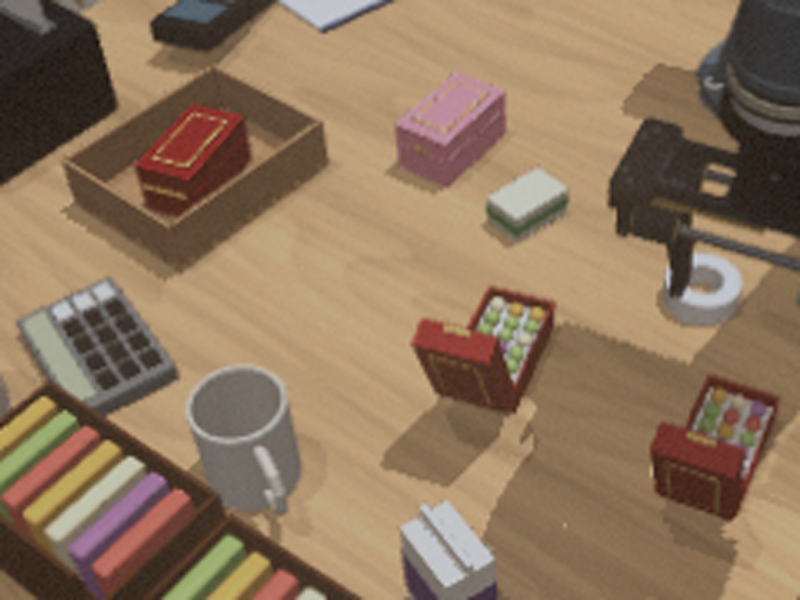

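View pics/endtop.png

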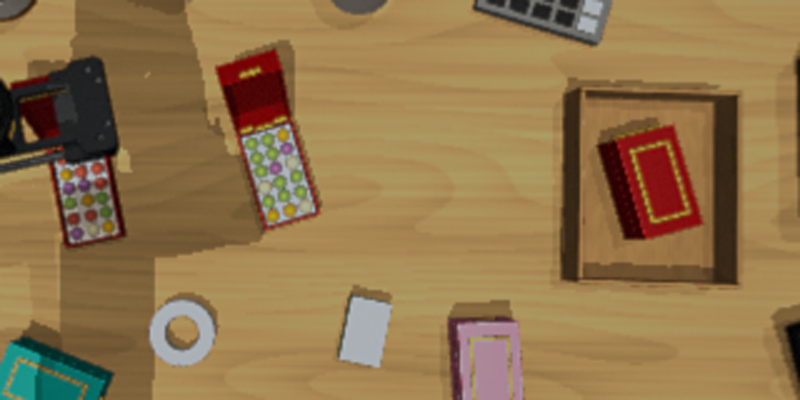

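Two lids are lying back. The stiff tin sits flat, shut and wholly inside the tray, near its middle. The goods look undisturbed and the gripper is clear.

```bash
python3 -c "
from rig import robot
print(robot.hand_in())"
```

```text
the job is handed in; nothing more can be done
None
```

The job is done and handed in at about 22.6 s of the 72 s allowed. The hand-in reports no verdict.

- **Stiff tin:** it was the right-hand one. Its lid stayed at about 40° after I let go, with the fingers clear of it. I shut it and set that tin in the empty returns tray.
- **Free tins:** I swung the lids of the middle and left tins right over and left both tins where they stood.

The last pictures show the stiff tin shut, flat and wholly inside the tray, near its middle. The other two lids are lying back, the goods look unmoved, and the gripper is clear at a height of about 0.22 m.

- **Not measured:** I judged the final lid angles and tin positions by eye from those pictures. I estimated about 1.8 rad for the middle lid from the gripper position when I let go. The left lid got the same moves and ended in nearly the same pose.
- **Set-down force:** my last downward push, with the tin already on the tray floor, read about 45 N at the wrist. That is under the 120 N limit, and the tin was moving slowly.
- **Tray size:** its rim measured about 165 x 202 mm in the picture, against the 170 x 210 mm given. That is small next to the room around the tin.

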